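# Load the battery in the cupboard light

### The arm

A 6-joint arm with a two-finger parallel gripper is mounted at the origin on a cart in front of the work surface, level with it; the furniture and walls round the work are solid. World frame = base frame: x ahead of the robot, y to its left, z up, the work surface at z = 0. Lengths are in m, angles in rad, forces in N, time in s.
With the tool pointing down it reaches from about 0.25 to 0.775 m from the base axis. Payload 4 kg.
Tool frame: the origin (TCP) lies on the front face of the gripper's body, between the roots of the fingers; the fingertips stand 73 mm ahead of it and the grasp point (between the pads) lies 54 mm ahead of it; z points along the fingers, y is the line along which they close (so a half turn about z gives the same grasp; the last joint's range is limited). The gripper opens to 85 mm and grips with 20 to 120 N. Pads are 22 mm wide; open, the fingers measure 114 mm over their backs; the gripper's body (76 mm by 85 mm) begins 54 mm behind the grasp point. The pads swing forward as they close: fully open they stand 13 mm farther back than shut.
Start: joints at [-1.415, 0.087, 1.371, -0, 1.684, -0.103], TCP at [0.141, -0.532, 0.304] pointing down, gripper open.
Joint ranges: [-3.1, 3.1], [-0.76, 2.03], [0.27, 2.55], [-1.08, 4.22], [0.17, 2.65], [-2.57, 2.57]. Speed limits (rad/s): [2.79, 2.79, 3.14, 3.14, 3.14, 3.14].

### API

Orientations are given as a rotation vector (axis times angle).
In Python, from workcell import manip gives the robot as it stands. Calls block until the motion is done:
- manip.move_ptp(position, orientation): joint-space move of the TCP to a pose.
- manip.movel(position, rot=None, velocity=0.15): straight line of the TCP; rot=None keeps the orientation; velocity is the mean speed in m/s.
- manip.movej(angles): joint-space move.
- manip.gripper_open() and manip.grab(effort=None): open the fingers fully, or close them until they stop; effort is the grip in N (None keeps the last).
- manip.dwell(seconds).
- manip.inverse_kinematics(position, orientation): joint angles nearest the present ones, or None.
- manip.read_camera(name): name is "scene" or "top" or "wrist"; returns the picture (420x560x3 uint8, blue, green, red); there is no depth.
- manip.get_calibration(name): a dict with "vertical_fov" (degrees; the focal length in pixels is half the picture's height over the tangent of half this angle, whatever the lens; pixels are square), "cx", "cy" (the principal point, pixels), "rvec" (rotation vector, rad) and "tvec" (3), from world to camera coordinates, as OpenCV has them. Camera axes: x right, y down, z forward; pixel columns grow to the right and rows downward; lengths in m; the calibration is good to about 2 mm. A picture is of the moment at which its call begins: read the wrist's pose just before it. get_calibration takes no time and is no camera call; for the wrist camera it gives the pose at the moment of the call.
A pose or a line that the arm cannot do raises manip.MotionError and nothing moves.
- manip.sign_off(): hands the job in; it is judged then, once.
Readings, each from a call of its own:
- manip.get_time(): time.
- manip.get_joint_positions(): joint angles.
- manip.get_qvel(): joint speeds.
- manip.get_joint_torque(): joint torques, N m.
- manip.get_tool_pos(): TCP position.
- manip.get_orientation(): TCP orientation.
- manip.get_ft_force(): force on the tool from outside, world axes, zero at the start.
- manip.get_ft_torque(): the same for the moment, N m.
- manip.get_gripper_width(): finger opening in m.
- manip.get_grip_force(): force on a finger pad.
Only numpy, scipy, OpenCV 4.12 (cv2) and the standard library are available. Lean on these libraries where they do the work, as an engineer would, in place of code of your own. Each camera call takes 0.05 s, during which the arm holds its last target. There are 200 camera calls.

### The job

Put the round battery that lies on the worktop into the open bay of the white cupboard light: flat end against the coil spring, press the spring in, then bring the button end down past the retaining lip. It must end lying fully home on the bay's floor, held between spring and contact under the lip; leave the salt tub, the pepper jar and the matchbox where they are.

Things in the scene. Friction and masses are not known exactly. Their poses are not given: they have to be found in the camera images.
- cell: The battery (D size): plain grey cylinder with a bare steel band, 33 mm in diameter, 61 mm over all, 0.14 kg, lying loose on its side. Origin at its middle, on its axis; x runs along the axis to the button (+) end (y, z turn as it rolls). The cylinder reaches from x = -30.5 mm (flat end) to +28.5 mm; the 11 mm button sticks out to +30.5 mm.
- cell_plus (a point): Tip of the button (+) on the cell's axis, 30.5 mm from its middle.
- cell_minus (a point): Centre of the cell's flat (-) end face, 30.5 mm from its middle.
- light: White plastic cupboard light, 210 x 80 x 47.5 mm, lying lens down, fixed (cannot slide). Origin on its underside (worktop level) below the bay's middle; x along its length towards the lip end (leftwards and away from the robot), z up. Bay open at the top: floor at z = 10 mm, from a full-height housing (80 mm wide) at x = -44 mm to the contact plate at x = +30.5 mm on the other housing.
- bay (a point): Middle of a fully seated cell: x = y = 0, z = 26.5 mm in the light's frame, same axes. The cell lies along x, button to +x, 2 mm sideways play each side between cheeks (inner faces at |y| = 18.5 mm, top z = 38 mm) at x = -46 to -31 and 22 to 34 mm. Between the cheeks the bay is open to both sides down to its floor, as room for fingers.
- lip (a point): Upper edge of the retaining lip: x = 25, y = 0, z = 47.5 mm in the light's frame. The lip juts over the bay from the far housing, 26 mm wide, 3 mm thick (underside z = 44.5 mm, 1.5 mm above a seated cell, whose shoulder it covers by 3.5 mm). A level cell lands on lip and cap: it must enter tilted some 17 to 25 degrees, flat end down.
- spring_cap (a point): Centre of the face of the coil spring's round steel cap, 24 mm in diameter, upright, facing +x of the light; at rest at x = -27, y = 0, z = 26.5 mm in the light's frame. From cap at rest to lip it is 52 mm, less than the cell's length: the cell passes the lip only with the spring pressed in about 8 to 11 mm.
- spring (a joint): How far the spring is pressed in along -x of the light, in m: 0 at rest, 0.0035 with a seated cell, at most 0.014. Its force is 1.4 N at rest and grows by 0.45 N per mm (about 6 N at 10 mm).
- salt_tub: Bystander: white drum of salt with a lid, 57 mm in diameter, 90 mm high, standing loose; origin under its centre. Leave it standing there.
- pepper: Bystander: glass pepper jar with a dark lid, 45 mm in diameter, 105 mm high, standing loose behind the work; origin under its centre. Wall cabinets with bar handles hang 0.5 m above the worktop from x = 0.6 m on: wrist and forearm must stay clear of them.
- matches: Bystander: card matchbox, 36 x 54 x 17 mm, lying loose at the back left; origin under its centre.

How it is judged:
On the way:
1. the cell's end presses the coil spring well in (7 mm or more) (value of joint spring above 0.007 m and distance between cell and bay below 0.05 m), for 0.1 s.
At the end, for the whole second after the job is handed in: The cell rests in the bay, released: its middle within 3 mm along, 4 mm across and 2.5 to 3 mm in height of the bay point, in line with the bay within 0.1 rad, button end to the contact under the lip, flat end holding the spring pressed in by 1.5 to 6 mm (x of cell in the frame of light between -0.003 and 0.003 m and y of cell in the frame of light between -0.004 and 0.004 m and z of cell in the frame of light between 0.0235 and 0.029 m and x of cell_plus in the frame of light above 0.027 m and angle between the x axis of cell and the x axis of light, either way round below 0.1 rad and value of joint spring between 0.0015 and 0.006 m and linear speed of cell below 0.02 m/s); the robot touches nothing.
It fails at once if the salt tub is pushed away (more than 30 mm) or knocked over (distance of salt_tub from where it was at the start of the episode above 0.03 m or angle between salt_tub's own z axis and vertical above 0.5 rad).
It fails at once if the pepper jar is pushed away (more than 30 mm) or knocked over (distance of pepper from where it was at the start of the episode above 0.03 m or angle between pepper's own z axis and vertical above 0.5 rad).
It fails at once if the matchbox is pushed away (more than 30 mm) (distance of matches from where it was at the start of the episode above 0.03 m).
It also fails if it takes over 43 s, if anything falls off the work surface, if the arm or the gripper's body presses on something with over 40 N, if the wrist force passes 120 N, or if a joint passes its speed limit or range.

## Working session

There is one attempt and no reset: what is moved stays moved. The work goes in short steps, each a Python script; the robot and the scene stay as the last script left them, time stands still between calls to the robot, and variables do not carry over. Pictures are saved under pics/ and viewed, at most 10 in all, crops included, and the job is handed in when it is done.

```bash
mkdir -p pics; ls
cat > h.py <<'E'
import numpy as np, cv2
from workcell import manip
from scipy.spatial.transform import Rotation as R
def cal(n):
    c=manip.get_calibration(n); f=210/np.tan(np.radians(c["vertical_fov"])/2)
    K=np.array([[f,0,c["cx"]],[0,f,c["cy"]],[0,0,1]]); return K,cv2.Rodrigues(np.array(c["rvec"],float))[0],np.array(c["tvec"],float).ravel(),c
def ray(C,u,v,z):
    K,Rm,t,_=C; o=-Rm.T@t; d=Rm.T@np.linalg.inv(K)@[u,v,1]; return o+d*(z-o[2])/d[2]
def proj(C,P):
    K,Rm,t,_=C; p=K@(Rm@np.asarray(P)+t); return p[:2]/p[2]
E
python3 - <<'E'
from h import *
for n in("top","scene"):
    i=manip.read_camera(n); cv2.imwrite(f"pics/{n}0.png",i); C=cal(n); print(n,C[3], -C[1].T@C[2])
print(manip.get_time(),manip.get_orientation())
E
```

```text
pics
workcell.py
top {'vertical_fov': 57.86340124017224, 'cx': 282.00638789669074, 'cy': 209.1119249506766, 'rvec': array([ 2.11149991, -2.16752166,  0.21544234]), 'tvec': array([-0.00603002,  0.50859617,  0.95936569])} [0.33190636 0.00697621 1.03386578]
scene {'vertical_fov': 42.774617077576444, 'cx': 283.8384463076756, 'cy': 210.48159685172192, 'rvec': array([ 1.11980778, -2.3769734 ,  0.98535676]), 'tvec': array([0.33083564, 0.32280068, 1.07560457])} [-0.20806393  0.59090412  0.9889992 ]
0.1 [-3.11332574e+00 -4.05091801e-01  9.08469947e-05]
```

View pics/top0.png

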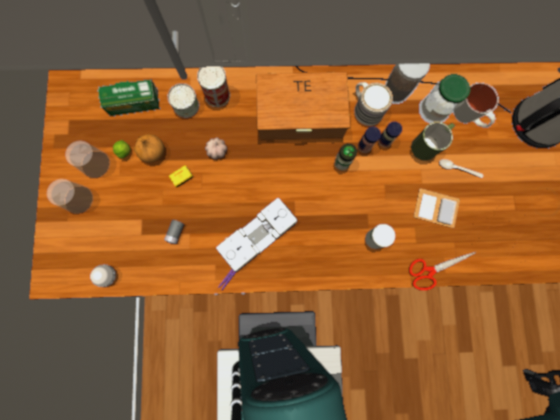

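View pics/scene0.png

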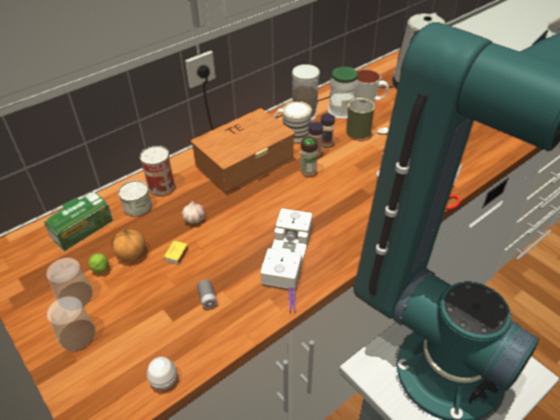

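Top: the light is at about (257,235), the cell at about (174,232), and the matchbox at (180,176). The tall jars near the work are at (346,157) and (382,237). I'll zoom in for orientation.

Run:
```python
from h import *
t=cv2.imread("pics/top0.png");s=cv2.imread("pics/scene0.png")
a=cv2.resize(t[190:280,150:310],None,fx=4.9,fy=4.9,interpolation=cv2.INTER_CUBIC)[:440]
cv2.imwrite("pics/c1.png",a)
b=cv2.resize(s[200:320,180:340],None,fx=4.9,fy=4.9,interpolation=cv2.INTER_CUBIC)
cv2.imwrite("pics/c2.png",b)
C=cal("top")
for n,p in dict(cell=(174,232),light=(257,235),l1=(230,255),l2=(285,215),m=(180,176),tub=(383,237),jar=(346,157)).items(): print(n,ray(C,*p,0.02))
print(proj(C,[0.4,0,0]),proj(C,[0.5,0,0]),proj(C,[0.4,0.1,0]))
```

```text
cell [0.45777145 0.26969144 0.02      ]
light [0.44405612 0.04885608 0.02      ]
l1 [0.39277376 0.1210812  0.02      ]
l2 [ 0.49639552 -0.02765623  0.02      ]
m [0.61160962 0.25670649 0.02      ]
tub [ 0.42993494 -0.28973518  0.02      ]
jar [ 0.65610951 -0.20273278  0.02      ]
[275.63515505 251.53527417] [274.72280643 215.12065869] [238.64799214 252.52594308]
```

View pics/c1.png

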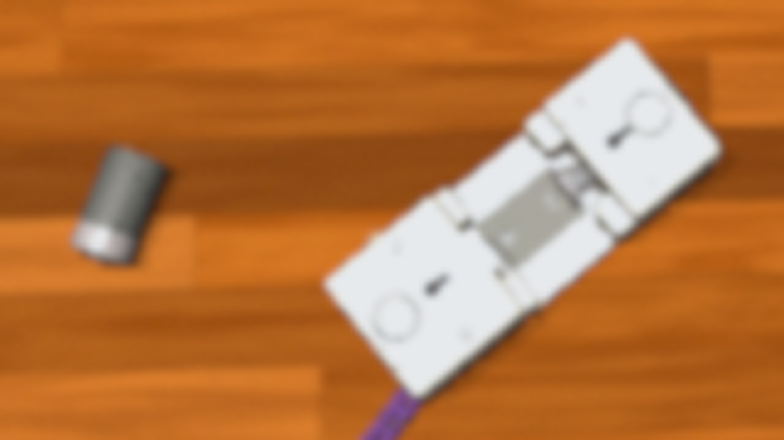

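View pics/c2.png

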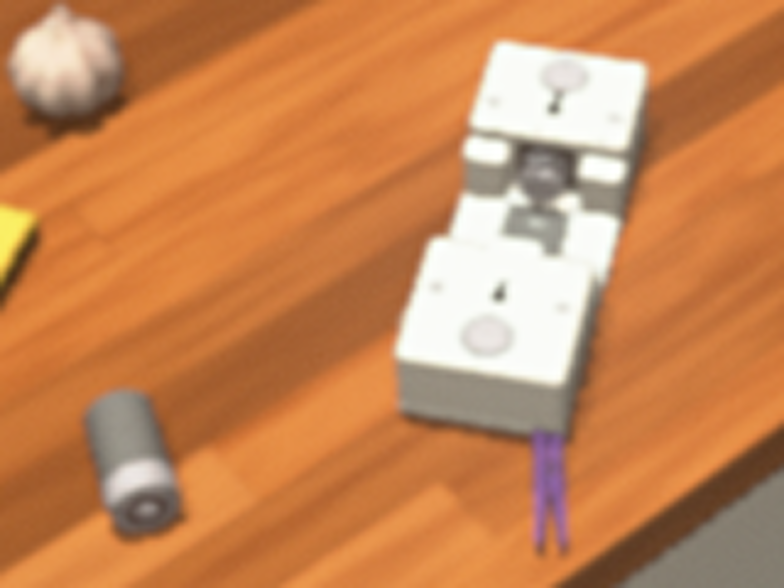

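The spring, with its long cheeks, is at the upper right of the top view. So light +x seems to run down-left in the image, left and towards the robot. The cell's banded end, showing what may be the button, faces the robot. I'll check both with the wrist camera.

```bash
cat >> h.py <<'E'
def rot(yaw,tilt=0,flip=0):
    # cell/light x axis at yaw; tilt>0 raises +x end; tool z down, tool x = +-axis
    L=R.from_euler('z',yaw)*R.from_euler('y',-tilt)
    T=R.from_matrix(np.array([[1,0,0],[0,-1,0],[0,0,-1.]]))
    if flip: T=T*R.from_euler('z',np.pi)
    return L*T
E
python3 - <<'E'
from h import *
C=cal("wrist"); T=R.from_rotvec(manip.get_orientation()); p=manip.get_tool_pos()
o=-C[1].T@C[2]; print("cam in tool",T.inv().apply(o-p), "axis",T.inv().apply(C[1][2]), "camx", T.inv().apply(C[1][0]),C[3]["vertical_fov"])
oc=T.inv().apply(o-p)
for f in(0,1):
    r=rot(np.radians(125),0,f); q=manip.inverse_kinematics([0.44,0.05,0.2],r.as_rotvec()); print(f,q)
    for y in (160,): print(manip.inverse_kinematics([0.457,0.27,0.2],rot(np.radians(y),0,f).as_rotvec()))
    print(manip.inverse_kinematics([0.44,0.05,0.12],rot(np.radians(125),.4,f).as_rotvec()))
E
```

```text
cam in tool [ 0.06642926 -0.00059381 -0.06967692] axis [-2.62934021e-01 -4.75543359e-04  9.64813699e-01] camx [-1.47503346e-04  9.99999887e-01  4.52688076e-04] 65.48468894457513
0 [-0.01501337 -0.10952778  1.77338606  0.          1.47773437 -0.62587861]
[ 0.42679992  0.08869882  1.57705522  0.          1.47583862 -0.79493055]
[-0.17534315  0.10683259  1.77032972  0.27876472  1.55575866 -0.83157771]
1 [-0.01501337 -0.10952778  1.77338606  0.          1.47773437  2.51571404]
[0.42679992 0.08869882 1.57705522 0.         1.47583862 2.3466621 ]
[-0.17534315  0.10683259  1.77032972  0.27876472  1.55575866  2.31001495]
```

Run:
```python
from h import *
import pickle
D={}
for n,(xy,yaw,z) in dict(L1=((.45,.05),125,.24),L2=((.42,.09),125,.22),K=((.45,.27),160,.2)).items():
    r=rot(np.radians(yaw)); manip.move_ptp([*xy,z],r.as_rotvec()); manip.dwell(.15)
    D[n]=cal("wrist"); i=manip.read_camera("wrist"); cv2.imwrite(f"pics/{n}.png",i)
pickle.dump(D,open("cal.pkl","wb")); print(manip.get_time())
a=cv2.imread("pics/L1.png");b=cv2.imread("pics/K.png")
```

```text
4.15
```

View pics/L1.png

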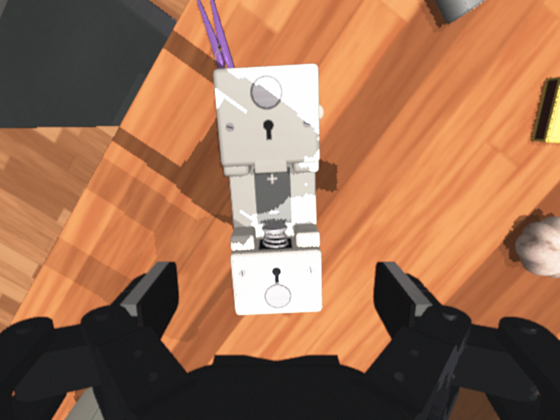

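View pics/K.png

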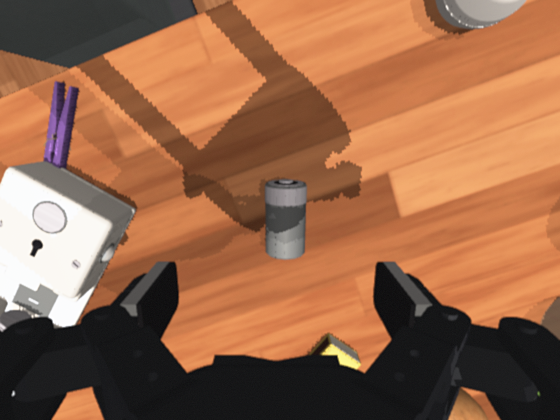

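L1: the spring coil is at (275,236), and the "+" mark and lip are at about (270,167). So light +x points up in this view, towards the robot and left. K: the button is at (287,182) and the flat end at about row 257. Next, fit edges for the precise poses.

Run:
```python
from h import *
import pickle
D=pickle.load(open("cal.pkl","rb"))
for n in("L1","L2"):
    i=cv2.imread(f"pics/{n}.png"); s=cv2.cvtColor(i,cv2.COLOR_BGR2HSV)
    m=((s[...,1]<70)&(s[...,2]>95)).astype(np.uint8); m[330:]=0
    m=cv2.morphologyEx(m,cv2.MORPH_CLOSE,np.ones((9,9)));m=cv2.morphologyEx(m,cv2.MORPH_OPEN,np.ones((5,5)))
    k,l,st,_=cv2.connectedComponentsWithStats(m); print(n,st[1:,:][st[1:,4]>3000].tolist())
    c=1+np.argmax([st[j,4] if st[j,0]<300 and st[j,0]+st[j,2]>260 else 0 for j in range(1,k)]); mm=l==c
    for v in range(0,330,6):
        x=np.where(mm[v])[0]
        if len(x): print((v,x[0],x[-1]),end=' ')
    print()
i=cv2.imread("pics/K.png"); s=cv2.cvtColor(i,cv2.COLOR_BGR2HSV)
m=((s[...,1]<90)).astype(np.uint8); m=cv2.morphologyEx(m,cv2.MORPH_OPEN,np.ones((5,5)))
k,l=cv2.connectedComponents(m); c=l[230,285]; mm=l==c
print(c,cv2.minAreaRect(np.argwhere(mm)[:,::-1].astype(np.float32)))
for v in range(172,264,3):
    x=np.where(mm[v])[0]
    if len(x): print((v,x[0],x[-1]),end=' ')
a=cv2.resize(cv2.imread("pics/L1.png")[50:330,200:340],None,fx=2.1,fy=2.1);b=cv2.resize(cv2.imread("pics/L2.png")[50:330,200:380],None,fx=2.1,fy=2.1)
cv2.imwrite("pics/ab.png",np.hstack([a,b]))
```

```text
L1 [[213, 64, 110, 251, 23204]]
(66, np.int64(260), np.int64(317)) (72, np.int64(214), np.int64(318)) (78, np.int64(213), np.int64(318)) (84, np.int64(214), np.int64(318)) (90, np.int64(215), np.int64(318)) (96, np.int64(215), np.int64(318)) (102, np.int64(216), np.int64(318)) (108, np.int64(216), np.int64(322)) (114, np.int64(217), np.int64(322)) (120, np.int64(217), np.int64(318)) (126, np.int64(218), np.int64(318)) (132, np.int64(218), np.int64(318)) (138, np.int64(219), np.int64(318)) (144, np.int64(219), np.int64(318)) (150, np.int64(220), np.int64(319)) (156, np.int64(220), np.int64(319)) (162, np.int64(221), np.int64(318)) (168, np.int64(223), np.int64(318)) (174, np.int64(225), np.int64(315)) (180, np.int64(229), np.int64(315)) (186, np.int64(230), np.int64(315)) (192, np.int64(231), np.int64(315)) (198, np.int64(231), np.int64(315)) (204, np.int64(232), np.int64(315)) (210, np.int64(232), np.int64(315)) (216, np.int64(233), np.int64(316)) (222, np.int64(233), np.int64(316)) (228, np.int64(233), np.int64(316)) (234, np.int64(232), np.int64(319)) (240, np.int64(231), np.int64(
[... 1995 characters left out ...]
, np.int64(305)) (205, np.int64(266), np.int64(305)) (208, np.int64(266), np.int64(304)) (211, np.int64(266), np.int64(304)) (214, np.int64(266), np.int64(304)) (217, np.int64(266), np.int64(304)) (220, np.int64(266), np.int64(304)) (223, np.int64(266), np.int64(304)) (226, np.int64(266), np.int64(304)) (229, np.int64(266), np.int64(304)) (232, np.int64(266), np.int64(304)) (235, np.int64(266), np.int64(304)) (238, np.int64(266), np.int64(304)) (241, np.int64(266), np.int64(304)) (244, np.int64(266), np.int64(304)) (247, np.int64(266), np.int64(304)) (250, np.int64(266), np.int64(304)) (253, np.int64(267), np.int64(302)) (256, np.int64(270), np.int64(300)) (259, np.int64(283), np.int64(287))
```

View pics/ab.png

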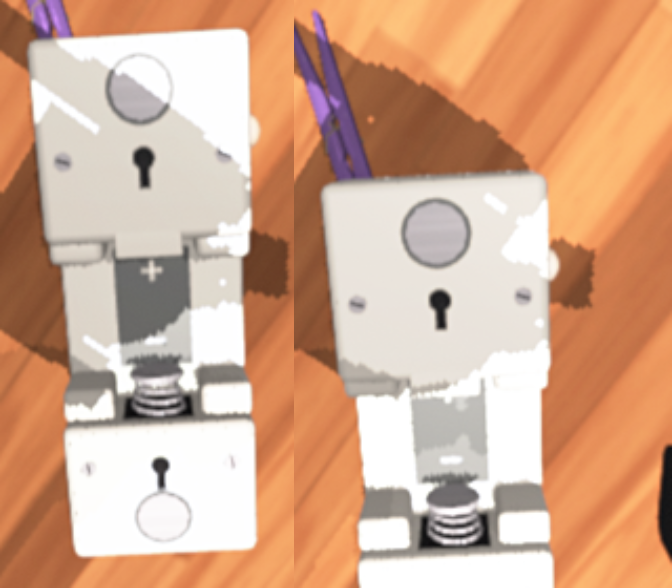

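Run:
```python
from h import *
import pickle
D=pickle.load(open("cal.pkl","rb"))
def mask(n):
    i=cv2.imread(f"pics/{n}.png"); s=cv2.cvtColor(i,cv2.COLOR_BGR2HSV)
    m=((s[...,1]<70)&(s[...,2]>95)).astype(np.uint8); m[330:]=0
    m=cv2.morphologyEx(m,cv2.MORPH_CLOSE,np.ones((9,9)));m=cv2.morphologyEx(m,cv2.MORPH_OPEN,np.ones((5,5)))
    k,l=cv2.connectedComponents(m); return l==l[150 if n=="L1" else 200,230]
S={}
for n,rows in dict(L1=[*range(78,104),*range(120,158),*range(258,306)],L2=[*range(150,172),*range(186,224)]).items():
    m=mask(n); C=D[n]; A=[];B=[]
    for v in rows:
        x=np.where(m[v])[0]; A.append(ray(C,x[0]-.5,v,.0475)[:2]); B.append(ray(C,x[-1]+.5,v,.0475)[:2])
    f=lambda P: cv2.fitLine(np.array(P,np.float32),cv2.DIST_HUBER,0,1e-4,1e-4).ravel()
    a,b=f(A),f(B); ya,yb=[np.degrees(np.arctan2(q[1],q[0]))%180 for q in(a,b)]
    yaw=np.radians((ya+yb)/2); u=np.array([np.cos(yaw),np.sin(yaw)]); w=np.array([-u[1],u[0]])
    print(n,"yaws",ya,yb,"w",w@a[2:],w@b[2:],"width",w@a[2:]-w@b[2:]); S[n]=(u,w,(w@a[2:]+w@b[2:])/2)
    o=-C[1].T@C[2]; print(" cam along",u@o[:2],"across",w@o[:2]-S[n][2],o[2])
u,w,c=S["L1"]
g=cv2.cvtColor(cv2.imread("pics/L1.png"),cv2.COLOR_BGR2GRAY).astype(float)
p=g[:, 262:278].mean(1); print("lip cols",[(v,int(p[v])) for v in range(155,180)])
p=g[:, 240:262].mean(1); print("spring hs",[(v,int(p[v])) for v in range(238,262)])
p=g[:, 236:248].mean(1); print("cheek",[(v,int(p[v])) for v in range(215,245)])
for v in (66.5,70,160.5,172.4,227,250,252,314.5): print(v,[round(u@ray(D["L1"],272,v,z)[:2]*1e3,1) for z in(.0475,.038)])
# cell
C=D["K"]; i=cv2.imread("pics/K.png"); 
L=[ray(C,285.5,v,z) for v,z in((181,.0165),(257,.0165))]; print("cell",L)
for v in(190,205,220,235,250):
    print(v)
s=cv2.cvtColor(i,cv2.COLOR_BGR2HSV);m=s[...,1]<90
P=[];Q=[]
for v in range(206,250):
    x=np.where(m[v,250:320])[0]+250; P.append(ray(C,x[0]-.5,v,.0165)[:2]);Q.append(ray(C,x[-1]+.5,v,.0165)[:2])
for q in(P,Q):
    l=cv2.fitLine(np.array(q,np.float32),cv2.DIST_HUBER,0,1e-4,1e-4).ravel(); print(np.degrees(np.arctan2(l[1],l[0]))%180,l[2:])
```

```text
L1 yaws 127.832 127.83224 w -0.34405488 -0.4229635 width 0.07890862
 cam along -0.17065359742051917 across -0.006214511805586298 0.30971236190354795
L2 yaws 127.80107 128.05487 w -0.34383368 -0.4226511 width 0.07881743
 cam along -0.12139072000950335 across -0.007521025949277449 0.2902433353132582
lip cols [(155, 212), (156, 212), (157, 212), (158, 212), (159, 213), (160, 215), (161, 216), (162, 216), (163, 215), (164, 214), (165, 214), (166, 213), (167, 212), (168, 212), (169, 213), (170, 213), (171, 196), (172, 147), (173, 103), (174, 108), (175, 119), (176, 127), (177, 149), (178, 167), (179, 160)]
spring hs [(238, 170), (239, 167), (240, 165), (241, 165), (242, 169), (243, 178), (244, 188), (245, 194), (246, 195), (247, 194), (248, 192), (249, 174), (250, 129), (251, 121), (252, 150), (253, 196), (254, 232), (255, 246), (256, 250), (257, 253), (258, 254), (259, 254), (260, 254), (261, 254)]
cheek [(215, 226), (216, 221), (217, 216), (218, 213), (219, 212), (220, 209), (221, 204), (222, 198), (223, 192), (224, 187), (225, 177), (226, 153), (227, 125), (228, 116), (229, 117), (230, 118), (231, 118), (232, 119), (233, 118), (234, 120), (235, 131), (236, 147), (237, 156), (238, 159), (239, 165), (240, 169), (241, 173), (242, 192), (243, 221), (244, 243)]
66.5 [np.float64(-129.6), np.float64(-128.1)]
70 [np.float64(-132.0), np.float64(-130.6)]
160.5 [np.float64(-198.8), np.float64(-199.8)]
172.4 [np.float64(-208.3), np.float64(-209.7)]
227 [np.float64(-254.4), np.float64(-257.4)]
250 [np.float64(-275.1), np.float64(-278.9)]
252 [np.float64(-276.9), np.float64(-280.8)]
314.5 [np.float64(-337.7), np.float64(-343.7)]
cell [array([0.43190823, 0.2841013 , 0.0165    ]), array([0.49230269, 0.26244402, 0.0165    ])]
190
205
220
235
250
159.3559 [0.4599491  0.25677112]
161.14262 [0.47310737 0.28577563]
```

Run:
```python
from h import *
import pickle
C=pickle.load(open("cal.pkl","rb"))["K"]
yaw=np.radians(160.25);u=np.array([np.cos(yaw),np.sin(yaw)])
a=ray(C,285.3,180.3,0)[:2];b=ray(C,285,259.5,.033)[:2];c=ray(C,285.2,251,.0165)[:2];d=ray(C,285.3,184.5,.0165)[:2]
print(a,b,"len59?",u@(a-b),"mid len",u@(d-c))
m=(a-28.5e-3*u+b+30.5e-3*u)/2; print("centre",m)
if abs(u@(a-b)-.059)>.004: raise SystemExit
r=rot(yaw).as_rotvec()
manip.move_ptp([*m,.16],r); manip.movel([*m,.0755],velocity=.12); manip.grab(60)
print("w",manip.get_gripper_width(),manip.get_grip_force(),manip.get_tool_pos())
manip.movel([*m,.2],velocity=.2); manip.dwell(.1)
pickle.dump(cal("wrist"),open("held.pkl","wb"));i=manip.read_camera("wrist");cv2.imwrite("pics/held.png",i)
print(manip.get_time(),manip.get_gripper_width(),manip.get_ft_force())
```

```text
[0.43412131 0.28363639] [0.48739562 0.26328162] len59? 0.05701871316258926 mid len 0.05600943432408043
centre [0.45981729 0.27379692]
w 0.03150356953153962 59.61835026741028 [0.46024445 0.27401776 0.07620675]
6.7583 0.030972471411670692 [ 0.65096582  0.28646471 -2.21229714]
```

View pics/held.png

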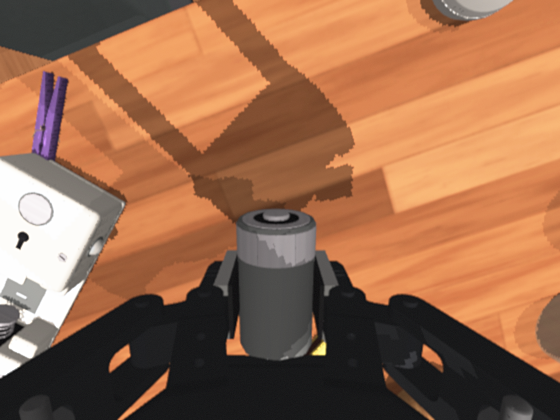

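The cell is held straight: button at about (277,214), shoulder rim spanning columns 236–316, flat end at about row 357. I'll compare this with the projection of the nominal grasp.

Run:
```python
from h import *
import pickle
C=pickle.load(open("held.pkl","rb"))
T=R.from_rotvec(manip.get_orientation());p=manip.get_tool_pos()
for dz in (.0597,):
  for n,q in dict(tip=(.0305,0,0),shL=(.0285,-.0165,0),shR=(.0285,.0165,0),shTop=(.0285,0,-.0165),shBot=(.0285,0,.0165),flTop=(-.0305,0,-.0165),flL=(-.0305,-.0165,0),flR=(-.0305,.0165,0)).items():
    q=np.array(q)+[0,0,dz]; print(n,proj(C,p+T.apply(q)).round(1),end='; ')
i=cv2.imread("pics/held.png");s=cv2.cvtColor(i,cv2.COLOR_BGR2HSV)
print()
for v in range(204,362,5):
    x=np.where(s[v,225:330,1]<90)[0]+225
    print((v,x[0],x[-1]) if len(x) else v,end=' ')
g=cv2.cvtColor(i,cv2.COLOR_BGR2GRAY)
print();print([(v,int(g[v,270:282].mean())) for v in range(200,245)]);print([(v,int(g[v,270:282].mean())) for v in range(345,366)])
```

```text
tip [274.4 214.2]; shL [234.3 218.9]; shR [314.4 218.9]; shTop [274.2 231.6]; shBot [274.5 208.8]; flTop [274.4 368.2]; flL [238.6 342.2]; flR [310.5 342.2]; 
204 (209, np.int64(262), np.int64(288)) (214, np.int64(244), np.int64(306)) (219, np.int64(238), np.int64(313)) (224, np.int64(236), np.int64(315)) (229, np.int64(236), np.int64(315)) (234, np.int64(237), np.int64(315)) (239, np.int64(237), np.int64(315)) (244, np.int64(237), np.int64(315)) (249, np.int64(237), np.int64(314)) (254, np.int64(226), np.int64(325)) (259, np.int64(225), np.int64(327)) (264, np.int64(225), np.int64(329)) (269, np.int64(225), np.int64(329)) (274, np.int64(225), np.int64(329)) (279, np.int64(225), np.int64(329)) (284, np.int64(225), np.int64(329)) (289, np.int64(225), np.int64(329)) (294, np.int64(225), np.int64(329)) (299, np.int64(225), np.int64(329)) (304, np.int64(225), np.int64(329)) (309, np.int64(225), np.int64(329)) (314, np.int64(225), np.int64(329)) (319, np.int64(225), np.int64(329)) (324, np.int64(225), np.int64(329)) (329, np.int64(225), np.int64(329)) (334, np.int64(225), np.int64(329)) (
[... 226 characters left out ...]
204, 62), (205, 58), (206, 55), (207, 55), (208, 63), (209, 79), (210, 90), (211, 92), (212, 92), (213, 93), (214, 92), (215, 98), (216, 125), (217, 151), (218, 160), (219, 151), (220, 115), (221, 58), (222, 15), (223, 29), (224, 69), (225, 88), (226, 93), (227, 106), (228, 116), (229, 104), (230, 90), (231, 91), (232, 93), (233, 93), (234, 101), (235, 134), (236, 157), (237, 160), (238, 159), (239, 159), (240, 158), (241, 159), (242, 159), (243, 157), (244, 156)]
[(345, 76), (346, 76), (347, 76), (348, 76), (349, 76), (350, 76), (351, 76), (352, 76), (353, 76), (354, 76), (355, 76), (356, 76), (357, 78), (358, 82), (359, 74), (360, 49), (361, 27), (362, 23), (363, 23), (364, 22), (365, 21)]
```

Run:
```python
from h import *
import pickle
from scipy.optimize import least_squares
C=pickle.load(open("held.pkl","rb"))
T=R.from_rotvec(manip.get_orientation());p=manip.get_tool_pos()
def pts(k,Q):
    a,x,z=k; M=R.from_euler('y',a)  # a>0: x-> -z (tool up) nose up
    return [proj(C,p+T.apply(M.apply(q)+[x,0,z])) for q in Q]
Q=np.array([(.0285,0,-.0165),(.0285,0,.0165),(-.0305,0,-.0165),(.0285,-.0165,0),(.0285,.0165,0),(.0305,0,-.0055)])
def obs(P): return np.array([P[0][1],P[1][1],P[2][1],P[4][0]-P[3][0],P[5][1]])
O=np.array([234.7,208.3,359.7,79.8,220.5])
for fixz in(0,1):
    if fixz: f=lambda k: obs(pts((k[0],k[1],.0597),Q))-O
    else: f=lambda k: obs(pts(k,Q))-O
    s=least_squares(f,[0,0,.0597][:3-fixz],x_scale=[.1,.01,.01][:3-fixz]); print(np.degrees(s.x[0]),s.x[1:],s.fun.round(2))
```

```text
4.287635376526043 [-0.00115014  0.0647168 ] [ 0.68 -0.99  0.72 -1.55 -0.55]
5.638672047522019 [0.00107931] [ 1.17 -3.37  3.98  2.05 -1.41]
```

```bash
cat >> h.py <<'E'
def edges(i):
    g=cv2.cvtColor(i,cv2.COLOR_BGR2GRAY).astype(float)[:,270:282].mean(1)
    d=np.diff(g)
    def half(lo,hi,sgn):
        k=lo+np.argmax(sgn*d[lo:hi]); w=np.maximum(sgn*d[k-2:k+3],0); return round(float((w*np.arange(k-2,k+3)).sum()/w.sum()+.5),2)
    return half(204,214,1),half(217,224,-1),half(228,242,1),half(350,375,-1)
E
python3 - <<'E'
from h import *
import pickle
print("lifted before",edges(cv2.imread("pics/held.png")))
p=np.array(manip.get_tool_pos()); f0=manip.get_ft_force()[2]
manip.movel([p[0],p[1],.084],velocity=.2); f0=manip.get_ft_force()[2]
for z in np.arange(.083,.0745,-.001):
    manip.movel([p[0],p[1],z],velocity=.03); f=manip.get_ft_force()[2]-f0; print(round(z,4),round(f,1),end='; ')
    if f>4: break
manip.gripper_open(); manip.movel([p[0],p[1],.0725],velocity=.05); manip.grab(60)
print("w",manip.get_gripper_width(),manip.get_tool_pos()); i=manip.read_camera("wrist"); cv2.imwrite("pics/t1.png",i); print("table",edges(i))
manip.movel([p[0],p[1],.11],velocity=.15); manip.dwell(.1); i=manip.read_camera("wrist"); cv2.imwrite("pics/t2.png",i); print("lift",edges(i),manip.get_tool_pos(),manip.get_gripper_width(),manip.get_time())
E
```

```text
lifted before (208.65, 220.43, 234.8, 359.89)
0.083 -0.4; 0.082 -1.0; 0.081 0.7; 0.08 0.9; 0.079 -0.2; 0.078 -1.2; 0.077 -0.4; 0.076 0.5; 0.075 6.4; w 0.031336095860744095 [0.45911585 0.27341863 0.07287365]
table (212.21, 223.37, 238.51, 359.75)
lift (212.44, 223.44, 238.46, 359.73) [0.45795182 0.27293429 0.10836391] 0.03105763046201619 11.7083
```

No slip: the cell lies level in the grip, with its axis 56.4 mm ahead of the TCP. Next, one joint fit of the wrist-camera bias, the cell offset and the light position.

```bash
python3 - <<'E'
from h import *
import pickle
from scipy.optimize import least_squares
D=pickle.load(open("cal.pkl","rb"))
K=D["K"][0]; Tn=R.from_rotvec(manip.get_orientation()); p=np.array(manip.get_tool_pos()); C=cal("wrist")
Rct=C[1]@Tn.as_matrix(); oc=Tn.inv().apply(-C[1].T@C[2]-p)
g=cv2.cvtColor(cv2.imread("pics/L2.png"),cv2.COLOR_BGR2GRAY).astype(float)[:,262:276].mean(1); d=np.diff(g[222:240]); l2=222+np.argmin(d)+.5; print("L2 lip row",l2)
yl=np.radians(127.87);u=np.array([np.cos(yl),np.sin(yl)]);w=np.array([-u[1],u[0]])
yc=np.radians(160.25);uc=np.array([np.cos(yc),np.sin(yc)])
def cam(pc,k):
    q=R.from_euler('x',k[2]).apply(pc)+[0,k[0],k[1]]; q=K@q; return q[1]/q[2]
def tool(P,k): return cam(Rct@(np.array(P)-oc),k)
def world(n,P,k): return cam(D[n][1]@np.array(P)+D[n][2],k)
g1=np.array([.46024,.27402])
def f(k):
    ex,ez,pt,x1,x2,s0=k; r=[]
    for x,z,O in((x1,.0597,(208.65,234.8,359.89)),(x2,.0564,(212.3,238.5,359.74))):
        r+=[tool(P,k)-o for P,o in zip(((x+.0285,0,z+.0165),(x+.0285,0,z-.0165),(x-.0305,0,z-.0165)),O)]
    X=g1+x1*uc
    r+=[world("K",[*(X+.0285*uc),0],k)-180.3,world("K",[*(X-.0305*uc),.033],k)-259.3]
    L=lambda x:u*(s0+x)+w*-.3828
    r+=[world("L1",[*L(.025),.0475],k)-172.,world("L2",[*L(.025),.0475],k)-l2,(world("L1",[*L(-.044),.0475],k)-252.3)]
    return np.array(r+[ex/.0015,ez/.0015,pt/.01])
s=least_squares(f,[0,0,0,0,0,-.2334],x_scale=[.001,.001,.01,.001,.001,.001]); k=s.x
print("e mm",k[:2]*1e3,"pitch deg",np.degrees(k[2]),"x1,x2 mm",k[3:5]*1e3,"s0",k[5]); print(s.fun.round(2))
print("light origin",u*k[5]+w*-.3826)
J=s.jac;print("sd x2,s0",np.sqrt(np.diag(np.linalg.inv(J.T@J)))[3:]*1e3)
E
python3 - <<'E'
from h import *
import pickle
from scipy.optimize import least_squares
D=pickle.load(open("cal.pkl","rb"))
K=D["K"][0]; Tn=R.from_rotvec(manip.get_orientation()); p=np.array(manip.get_tool_pos()); C=cal("wrist")
Rct=C[1]@Tn.as_matrix(); oc=Tn.inv().apply(-C[1].T@C[2]-p)
yl=np.radians(127.87);u=np.array([np.cos(yl),np.sin(yl)]);w=np.array([-u[1],u[0]])
yc=np.radians(160.25);uc=np.array([np.cos(yc),np.sin(yc)])
def cam(pc,k):
    q=R.from_euler('x',k[2]).apply(pc)+[0,k[0],k[1]]; q=K@q; return q[1]/q[2]
def tool(P,k): return cam(Rct@(np.array(P)-oc),k)
def world(n,P,k): return cam(D[n][1]@np.array(P)+D[n][2],k)
g1=np.array([.46024,.27402])
def f(k):
    ex,ez,pt,x1,x2,s0=k; r=[]
    for x,z,O in((x1,.0597,(208.65,220.4,234.)),(x2,.0564,(212.3,223.4,237.8))):
        r+=[tool(P,k)-o for P,o in zip(((x+.0285,0,z+.016),(x+.0305,0,z-.0055),(x+.028,0,z-.0165)),O)]
    X=g1+x1*uc
    r+=[world("K",[*(X+.0285*uc),.0005],k)-180.3,world("K",[*(X-.030*uc),.033],k)-259.3]
    L=lambda x:u*(s0+x)+w*-.3828
    r+=[world("L1",[*L(.025),.0475],k)-172.,world("L2",[*L(.025),.0475],k)-231.4,(world("L1",[*L(-.044),.0475],k)-252.3)]
    return np.array(r+[ex/.001,ez/.001,pt/.005])
s=least_squares(f,[0,0,0,0,0,-.2334],x_scale=[.001,.001,.01,.001,.001,.001]); k=s.x
print("e mm",k[:2]*1e3,"pitch deg",np.degrees(k[2]),"x1,x2 mm",k[3:5]*1e3,"s0",k[5]); print(s.fun.round(2))
print("light origin",u*k[5]+w*-.3826)
J=s.jac;print("sd",np.sqrt(np.diag(np.linalg.inv(J.T@J)))[3:]*1e3, "x2-s0 sd",np.sqrt(np.linalg.inv(J.T@J)[[4,4,5],[4,5,5]]@[1,2,1])*1e3)
E
```

```text
e mm [-0.1789207   0.64542229] pitch deg 0.1829987350426807 x1,x2 mm [-1.22599405 -1.69028793] s0 -0.23233301155480168
[ 1.25 -1.44 -0.01  0.46 -0.88  0.45 -0.43  1.18 -2.21  4.7  -2.66 -0.18
  0.65  0.64]
light origin [0.44464931 0.05146242]
sd [1.18378094 1.15876184 1.4690156 ] x2-s0 sd 2.544936152663346
```

Run:
```python
import numpy as np
prof=np.array([(-30.5,-16.5),(-30.5,16.5),(28.5,16.5),(28.5,5.5),(30.5,5.5),(30.5,-5.5),(28.5,-5.5),(28.5,-16.5),(-30.5,-16.5)])
P=np.vstack([a+(b-a)*t for a,b in zip(prof[:-1],prof[1:]) for t in np.linspace(0,1,120)[:,None,None].reshape(-1,1)])
def lim(th,cz):
    c,s=np.cos(np.radians(th)),np.sin(np.radians(th)); X=P[:,0]*c-P[:,1]*s; Z=P[:,0]*s+P[:,1]*c+cz
    fr=X[(Z>44.5)&(Z<47.5)&(P[:,0]>0)]; hi=25-fr.max() if len(fr) else 99
    bl=X[(Z<44.5)&(P[:,0]>0)]; hi=min(hi,30.5-bl.max()) if len(bl) else hi
    k=X[(Z>14.5)&(Z<38.5)&(P[:,0]<0)]; lo=-41-k.min() if len(k) else -99
    return round(lo,1),round(hi,1),round(14+lo if lo>-99 else 99,1),round(Z.min(),1)
for th in(18,21,24): print(th,[(cz,)+lim(th,cz)[:2]+(lim(th,cz)[3],) for cz in range(34,68,3)])
print("rot down")
for th,cz in((22,37),(20,36.5),(17,34.5),(14,33),(10,31.3),(7,29.8),(4,28.5),(2,27.6),(0,26.7)): print(th,cz,lim(th,cz))
```

```text
18 [(34, np.float64(-7.5), np.float64(-3.7), np.float64(8.9)), (37, np.float64(-8.5), np.float64(-4.6), np.float64(11.9)), (40, np.float64(-9.5), np.float64(-5.6), np.float64(14.9)), (43, np.float64(-10.4), np.float64(-5.7), np.float64(17.9)), (46, np.float64(-11.4), np.float64(-5.4), np.float64(20.9)), (49, np.float64(-12.4), np.float64(-6.4), np.float64(23.9)), (52, np.float64(-13.3), np.float64(-7.2), np.float64(26.9)), (55, np.float64(-14.3), np.float64(-4.8), np.float64(29.9)), (58, np.float64(-15.3), np.float64(4.1), np.float64(32.9)), (61, np.float64(-16.3), np.float64(13.5), np.float64(35.9)), (64, -99, 99, np.float64(38.9)), (67, -99, 99, np.float64(41.9))]
21 [(34, np.float64(-6.6), np.float64(-3.6), np.float64(7.7)), (37, np.float64(-7.8), np.float64(-4.8), np.float64(10.7)), (40, np.float64(-9.0), np.float64(-5.4), np.float64(13.7)), (43, np.float64(-10.1), np.float64(-4.9), np.float64(16.7)), (46, np.float64(-11.3), np.float64(-6.1), np.float64(19.7)), (49, np.float64(-12.4), np.float64(-7.2), np.float64(22.7)), (52, np.float64(-13.6), np.float64(-7.5), np.float64(25.7))
[... 966 characters left out ...]
np.float64(-7.6), np.float64(-4.9), np.float64(6.4), np.float64(10.3))
20 36.5 (np.float64(-7.8), np.float64(-4.5), np.float64(6.2), np.float64(10.6))
17 34.5 (np.float64(-7.9), np.float64(-3.8), np.float64(6.1), np.float64(9.8))
14 33 (np.float64(-8.2), np.float64(-3.6), np.float64(5.8), np.float64(9.6))
10 31.3 (np.float64(-8.8), np.float64(-1.6), np.float64(5.2), np.float64(9.8))
7 29.8 (np.float64(-9.2), np.float64(-1.9), np.float64(4.8), np.float64(9.7))
4 28.5 (np.float64(-9.7), np.float64(-2.4), np.float64(4.3), np.float64(9.9))
2 27.6 (np.float64(-10.1), np.float64(-2.9), np.float64(3.9), np.float64(10.0))
0 26.7 (np.float64(-10.5), np.float64(0.0), np.float64(3.5), np.float64(10.2))
```

```bash
cat >> h.py <<'E'
YL=np.radians(127.87); O=np.array([.44525,.05070,0]); X2=-.0015; DZ=.0564
def pose(cx,cz,th,cy=0.):
    r=rot(YL,np.radians(th)); P=O+R.from_euler('z',YL).apply([cx*1e-3,cy*1e-3,cz*1e-3])
    return P-r.apply([X2,0,DZ]), r.as_rotvec()
def cellpos():
    r=R.from_rotvec(manip.get_orientation()); return R.from_euler('z',-YL).apply(np.array(manip.get_tool_pos())+r.apply([X2,0,DZ])-O)*1e3
E
python3 - <<'E'
from h import *
import pickle
p=manip.get_tool_pos(); manip.movel([p[0],p[1],.15],velocity=.2)
P,r=pose(-1,85,18); manip.move_ptp(P,r); manip.dwell(.5)
print("cmd -1,0,85",cellpos(), P-np.array(manip.get_tool_pos()),np.degrees(R.from_rotvec(r).inv()*R.from_rotvec(manip.get_orientation())).as_rotvec() if 0 else '')
C=cal("wrist");i=manip.read_camera("wrist");cv2.imwrite("pics/hov.png",i);pickle.dump(C,open("hov.pkl","wb"))
W=lambda x,y,z: O+R.from_euler('z',YL).apply([x*1e-3,y*1e-3,z*1e-3])
for n,q in dict(lipL=(25,13,47.5),lipR=(25,-13,47.5),hsL=(60,40,47.5),hsR=(60,-40,47.5)).items(): print(n,proj(C,W(*q)).round(1))
print(manip.get_time(),manip.get_ft_force())
E
```

```text
cmd -1,0,85 [-0.68711351 -0.25962701 85.06047241] [-1.32387650e-05 -4.19914530e-04 -6.35671692e-05] 
lipL [250.7 228.4]
lipR [298.4 228.4]
hsL [202.  164.7]
hsR [347.2 164.8]
13.5 [-0.61470675 -0.67175787 -0.78023574]
```

View pics/hov.png

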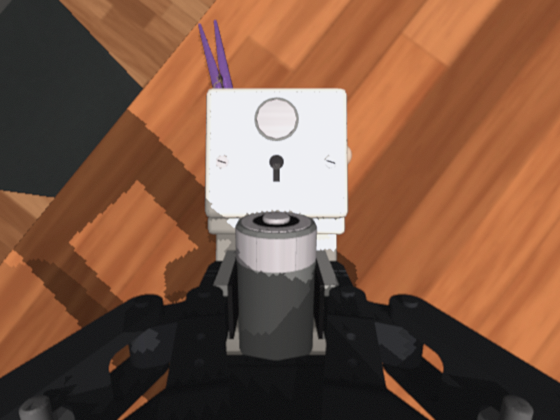

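Hover view: the cell's button is at column 276.5 and the light's centreline (keyhole) is at 277. The housing edge is at row 217, predicted 218, so alignment is good. Now insert with force monitoring.

Run:
```python
from h import *
Ry=R.from_euler('z',-YL); f0=np.array(manip.get_ft_force())
W=[(-1,68,18),(-4,61,18),(-8.8,57,18),(-8.8,51,18),(-8.3,45,18),(-7.3,40,18),(-6.7,37.8,18)]
for cx,cz,th in W:
    P,r=pose(cx,cz,th,-.4); manip.movel(P,r,velocity=.06)
    F=Ry.apply(np.array(manip.get_ft_force())-f0); print((cx,cz,th),cellpos().round(1),"F",F.round(1),round(manip.get_time(),1))
    if np.linalg.norm(F)>30: print("STOP");break
manip.dwell(.2)
F=Ry.apply(np.array(manip.get_ft_force())-f0);print(cellpos().round(2),F.round(1))
cv2.imwrite("pics/in1.png",manip.read_camera("wrist"))
```

```text
(-1, 68, 18) [-0.7 -0.  67.3] F [-0.7  0.1 -0.6] 13.9
(-4, 61, 18) [-4.  -0.2 60.6] F [ 0.4 -1.3  0.8] 14.2
(-8.8, 57, 18) [-8.2 -0.6 57. ] F [ 3.5 -1.7  1.1] 14.5
(-8.8, 51, 18) [-8.8 -0.8 50.5] F [ 2.5 -5.7 -1.7] 14.7
(-8.3, 45, 18) [-7.2 -0.1 44.3] F [ 5.1 -2.6  0.6] 15.0
(-7.3, 40, 18) [-7.2 -0.4 39.3] F [ 3.  -4.1 -0.5] 15.2
(-6.7, 37.8, 18) [-6.8 -0.4 37.8] F [ 3.7 -2.   1.5] 15.5
[-6.79 -0.42 37.83] [ 3.3 -2.6  1.8]
```

Run:
```python
from h import *
print(edges(cv2.imread("pics/hov.png")),edges(cv2.imread("pics/in1.png")))
Ry=R.from_euler('z',-YL)
def F(n=8):
    v=[]
    for _ in range(n): v.append(manip.get_ft_force()); manip.dwell(.02)
    return Ry.apply(np.mean(v,0)).round(2)
print("now",F())
for cx in(-7.7,-8.7):
    P,r=pose(cx,38.2,18,-.4); manip.movel(P,r,velocity=.03); manip.dwell(.1); print(cx,cellpos().round(2),F())
print(manip.get_time())
```

```text
(214.14, 223.42, 238.7, 359.71) (210.09, 223.3, 238.08, 359.68)
now [ 2.91 -1.8   1.04]
-7.7 [-7.05 -0.32 38.09] [ 4.59 -2.34  0.99]
-8.7 [-7.56 -0.31 38.08] [ 6.08 -2.19  1.39]
16.8083
```

Run:
```python
from h import *
Ry=R.from_euler('z',-YL)
def F(n=4):
    v=[]
    for _ in range(n): v.append(manip.get_ft_force()); manip.dwell(.02)
    return Ry.apply(np.mean(v,0)).round(1)
for cx,cz,th in[(-5.5,37.6,18),(-5.2,36,16),(-5,34.2,13),(-4.8,32.5,10),(-4.8,30.8,7),(-4.8,29.2,4),(-4.8,27.9,2),(-4.6,27,0)]:
    P,r=pose(cx,cz,th,-.4); manip.movel(P,r,velocity=.03); manip.dwell(.05); f=F(); print((cx,cz,th),cellpos().round(1),f,round(manip.get_time(),1))
    if np.linalg.norm(f)>20: print("STOP");break
i=manip.read_camera("wrist");cv2.imwrite("pics/in2.png",i);print(edges(i))
```

```text
(-5.5, 37.6, 18) [-6.6 -0.4 38. ] [-2.3 -0.2  3. ] 17.2
(-5.2, 36, 16) [-6.  -0.5 36.1] [-4.  -1.5  1.2] 17.6
(-5, 34.2, 13) [-5.4 -0.4 34.1] [-4.5 -1.2  0.3] 17.9
(-4.8, 32.5, 10) [-3.8 -0.1 31.9] [ 0.4 -2.1 -2.5] 18.3
(-4.8, 30.8, 7) [-4.   0.1 30.2] [ 0.7 -1.4 -4. ] 18.7
(-4.8, 29.2, 4) [-4.5  0.1 28.8] [ 0.3 -0.5 -5.8] 19.1
(-4.8, 27.9, 2) [-4.7 -0.  27.9] [ 1.1  1.3 -3.3] 19.4
(-4.6, 27, 0) [-4.1 -0.2 26.9] [ 3.   1.5 -1.9] 19.8
(213.77, 223.67, 233.5, 359.71)
```

Run:
```python
from h import *
Ry=R.from_euler('z',-YL)
def F(n=4):
    v=[]
    for _ in range(n): v.append(manip.get_ft_force()); manip.dwell(.02)
    return Ry.apply(np.mean(v,0)).round(1)
for cx in(-3,-1.5,0,1):
    P,r=pose(cx,26.6,0,-.2); manip.movel(P,r,velocity=.03); manip.dwell(.1); f=F(); print(cx,cellpos().round(1),f,round(manip.get_time(),1))
    if f[0]<-6: break
i=manip.read_camera("wrist");cv2.imwrite("pics/in3.png",i)
a=i[140:370,180:380];cv2.imwrite("pics/in3c.png",cv2.resize(a,None,fx=2.5,fy=2.5,interpolation=cv2.INTER_CUBIC))
```

```text
-3 [-3.1 -0.2 26.7] [ 3.2  1.5 -0.7] 20.2
-1.5 [-2.2 -0.2 26.7] [-0.4  1.8 -1.4] 20.7
0 [-2.1 -0.3 26.9] [-5.6  2.9 -3.7] 21.1
1 [-2.1 -0.3 27. ] [-8.3  2.4 -4.7] 21.5
```

View pics/in3c.png

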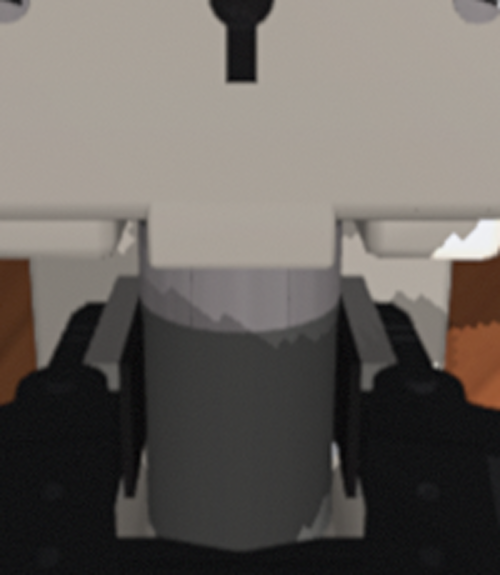

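The cell's shoulder has gone under the lip and the button is hidden, with front contact felt. Relieve the push, release and retract.

Run:
```python
from h import *
import pickle
Ry=R.from_euler('z',-YL)
P,r=pose(-2.1,26.4,0,-.3); manip.movel(P,r,velocity=.03); manip.dwell(.1); print(cellpos(),Ry.apply(manip.get_ft_force()).round(1))
manip.gripper_open(); manip.dwell(.2)
P=np.array(manip.get_tool_pos()); manip.movel(P+[0,0,.03],velocity=.1)
q=P+[0,0,.19]-.03*np.array([np.cos(YL),np.sin(YL),0])*0; manip.movel(q,velocity=.25); manip.dwell(.3)
C=cal("wrist"); i=manip.read_camera("wrist"); cv2.imwrite("pics/end.png",i); cv2.imwrite("pics/endtop.png",manip.read_camera("top")); pickle.dump(C,open("end.pkl","wb"))
Wl=lambda x,y,z: O+R.from_euler('z',YL).apply(np.array([x,y,z])*1e-3)
for n,a in dict(lip=(25,0,47.5),flatTop=(-30.5,0,43),hs=(-44,0,47.5),sideL=(0,16.5,26.5),sideR=(0,-16.5,26.5)).items(): print(n,proj(C,Wl(*a)).round(1))
g=cv2.cvtColor(i,cv2.COLOR_BGR2GRAY).astype(int); c=int(round(proj(C,Wl(0,0,43))[0]))+2
v0=int(proj(C,Wl(30,0,43))[1]); print("col",c,[(v,int(g[v,c-4:c+5].mean())) for v in range(v0-4,v0+105,2)])
vm=int(proj(C,Wl(-10,0,43))[1])
for v in(vm-12,vm,vm+12): print(v,g[v,c-45:c+46:2].tolist())
print(manip.get_time(),manip.get_ft_force())
```

```text
[-2.18089607 -0.66565881 26.66186398] [-0.2  0.8 -1.2]
lip [276.  171.6]
flatTop [276.  228.7]
hs [276.  243.6]
sideL [259.3 194. ]
sideR [292.8 194. ]
col 278 [(161, 213), (163, 212), (165, 211), (167, 210), (169, 210), (171, 176), (173, 159), (175, 162), (177, 162), (179, 162), (181, 162), (183, 143), (185, 101), (187, 101), (189, 101), (191, 101), (193, 101), (195, 101), (197, 101), (199, 101), (201, 101), (203, 100), (205, 104), (207, 133), (209, 161), (211, 186), (213, 186), (215, 185), (217, 185), (219, 184), (221, 179), (223, 175), (225, 164), (227, 158), (229, 226), (231, 138), (233, 200), (235, 67), (237, 185), (239, 83), (241, 91), (243, 164), (245, 248), (247, 253), (249, 254), (251, 254), (253, 254), (255, 254), (257, 250), (259, 127), (261, 106), (263, 135), (265, 190), (267, 192), (269, 191)]
195 [89, 89, 93, 171, 213, 210, 210, 210, 211, 211, 212, 212, 211, 167, 88, 74, 83, 89, 93, 96, 98, 103, 103, 102, 99, 98, 96, 92, 91, 96, 193, 255, 254, 254, 254, 254, 254, 254, 254, 254, 255, 207, 117, 118, 120, 122]
207 [100, 99, 92, 164, 209, 210, 209, 211, 244, 253, 254, 254, 254, 255, 102, 72, 84, 89, 93, 95, 100, 99, 100, 173, 162, 169, 158, 149, 137, 114, 193, 255, 254, 254, 254, 254, 254, 254, 254, 254, 255, 200, 117, 117, 113, 114]
219 [149, 156, 147, 126, 188, 187, 187, 196, 197, 183, 174, 169, 243, 255, 196, 108, 132, 143, 155, 168, 178, 187, 195, 188, 175, 147, 133, 129, 122, 106, 200, 233, 204, 237, 204, 205, 193, 203, 200, 245, 255, 152, 135, 136, 142, 151]
24.3167 [ 0.39004    -0.0152723   0.63934166]
```

```bash
python3 -c "
from workcell import manip
print(manip.sign_off(),manip.get_time())"
```

```text
the job is handed in; nothing more can be done
the job is handed in; nothing more can be done
```

I handed the job in at about 24 s: in the last camera image the cell lies in the bay under the lip, released and within about 1 mm of its seat lengthwise and sideways (height and spring travel not measured directly; no verdict shown).

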